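# Shut the kettle's gas cock and turn the saucepan down to low

### The arm

A 6-joint arm with a two-finger parallel gripper is mounted at the origin on the work surface. World frame = base frame: x ahead of the robot, y to its left, z up, the work surface at z = 0. Lengths are in m, angles in rad, forces in N, time in s.
With the tool pointing down it reaches from about 0.375 to 0.9 m from the base axis. Payload 3.1 kg.
Tool frame: the origin (TCP) lies at the very end of the fingers, on their centre line; the grasp point (between the pads) lies 19 mm behind it; z points along the fingers, y is the line along which they close (so a half turn about z gives the same grasp; the last joint's range is limited). The gripper opens to 87 mm and grips with 3 to 60 N. Pads are 19 mm wide; open, the fingers measure 117 mm over their backs; the gripper's body (75 mm by 190 mm) begins 51 mm behind the grasp point.
Start: joints at [1.121, 0.527, 1.433, -0, 1.181, -0.178], TCP at [0.167, 0.602, 0.223] pointing down, gripper open.
Joint ranges: [-3.08, 3.08], [-0.75, 2.2], [0.22, 2.44], [-1.43, 4.57], [0, 2.65], [-2.85, 2.85]. Speed limits (rad/s): [2.79, 2.79, 3.14, 3.14, 3.14, 3.14].

### API

Orientations are given as a unit quaternion [w, x, y, z].
In Python, from cell import get_state, get_image, camera_info, ticket gives the robot as it stands.
- The arm moves only by the tool play_rows, never from a script. Its argument "commands" is a list of rows, each an object of numbers: "claw": the opening, from 0 (shut) to 1 (fully open); "dx", "dy", "dz": the shift along the tool's x, y, z in m; "roll": the turn about the tool's z in degrees. A call has 1 to 20 rows; each row shifts and turns the commanded pose from where the row before left it, along the tool's axes as they then stand; what a row does not reach is not made up. A row lasts 1/12 s, in which the tool goes at most 41.7 mm and 7.16 degrees, less where a joint would pass 70% of its speed; a pose out of reach is approached as far as the arm can. A call with a gripper value outside its range is refused whole. The fingers move at their own pace and stop on an object; "grip_force" is the grip in N (left out, the last holds). Time passes only in rows, so rows that do not move let the fingers close. It gives the time, the measured TCP pose, the force, the opening and the grip force at its end, in the units of the state.
- get_state(): the state, without advancing time (a new reading comes with each control period).
- get_image(name): name is "scene" or "top"; returns the picture (384x512x3 uint8, blue, green, red); there is no depth.
- camera_info(name): a dict with "vfov" (degrees; the focal length in pixels is half the picture's height over the tangent of half this angle, whatever the lens; pixels are square), "cx", "cy" (the principal point, pixels), "position" and "attitude" of the camera in the world. Camera axes: x right, y up, looking along -z (the intrinsics and any distortion apply to the point x, -y, -z); pixel columns grow to the right and rows downward; lengths in m; the calibration is good to about 2 mm. A picture is of the moment at which its call begins. camera_info takes no time and is no camera call.
- ticket.close_job(): hands the job in; it is judged then, once.
The state is a dict: "clock": time; "q": joint angles; "qvel": joint speeds; "joint_torque": joint torques, N m; "tcp_pos": TCP position; "tool_rot": TCP orientation; "ft_force": force on the tool from outside, world axes, zero at the start; "wrist_torque": the same for the moment, N m; "finger_gap": finger opening in m; "grasp_force": force on a finger pad.
Only numpy, scipy, OpenCV 4.12 (cv2) and the standard library are available. Lean on these libraries where they do the work, as an engineer would, in place of code of your own. Each camera call takes 0.05 s, during which the arm holds its last target. There are 200 camera calls.

### The job

The kettle has boiled: with one fingertip push the lever of the gas cock in front of its burner round until it is fully shut, then push the lever in front of the saucepan's burner to the low mark, halfway between open and shut; do not take that lever well past the mark at any time, or its flame goes out. Push gently, grip and lift nothing, and leave the kettle, saucepan, bottle, cups and jar where they stand.

Things in the scene. Friction and masses are not known exactly. Their poses are not given: they have to be found in the camera images.
- hob: Fixed two-burner hob, steel box. Origin: on the counter, midway between the two cock spindles; x runs from the cocks to the burners (roughly away from the robot), y left, z up. Box: x 45 to 345 mm, y +-290, top at 100. A gas rail (25 mm pipe, top at 48 mm) runs along y at x = -60, y +-295; a brass branch pipe (top under 55 mm) runs from it through each cock straight to the burner behind it.
- spindle_left (a point): Vertical turning axis of the left gas cock, at its lever's mid-height, 88 mm above the counter, at (0, 140) mm in the hob's frame. Below the lever an aluminium disc, radius 58 mm, top 65 mm above the counter, has three black marks: open (hob's -x, towards the robot), low (halfway) and shut (hob's +y).
- tip_left (a point): Outer end of the left cock's lever, on its centre line, 88 mm above the counter, 115 mm from the spindle. The lever is one straight level arm: steel strip 16 mm wide, 6 thick, then from 45 to 115 mm from the spindle a black sleeve 20 mm wide and 12 thick (82 to 94 mm above the counter). Either side can be pushed.
- lever_left (a joint): Turn of the left gas cock, rad: 0 = fully open (lever points along the hob's -x, towards the robot), 0.785 = low (halfway mark), 1.571 = shut (points along the hob's +y). Grows clockwise from above; hard stops at both ends. Stays where left; friction 0.22 N m, about 2.6 N at 85 mm from the spindle. It feeds the left burner.
- burner_left (a point): Centre of the left burner's pan support, at its top, 118 mm above the counter, at (175, 140) mm in the hob's frame. Either the kettle or the saucepan stands here.
- spindle_right (a point): Vertical turning axis of the right gas cock, at its lever's mid-height, 88 mm above the counter, at (0, -140) mm in the hob's frame. Below the lever an aluminium disc, radius 58 mm, top 65 mm above the counter, has three black marks: open (hob's -x, towards the robot), low (halfway) and shut (hob's +y).
- tip_right (a point): Outer end of the right cock's lever, on its centre line, 88 mm above the counter, 115 mm from the spindle. The lever is one straight level arm: steel strip 16 mm wide, 6 thick, then from 45 to 115 mm from the spindle a black sleeve 20 mm wide and 12 thick (82 to 94 mm above the counter). Either side can be pushed.
- lever_right (a joint): Turn of the right gas cock, rad: 0 = fully open (lever points along the hob's -x, towards the robot), 0.785 = low (halfway mark), 1.571 = shut (points along the hob's +y). Grows clockwise from above; hard stops at both ends. Stays where left; friction 0.22 N m, about 2.6 N at 85 mm from the spindle. It feeds the right burner.
- burner_right (a point): Centre of the right burner's pan support, at its top, 118 mm above the counter, at (175, -140) mm in the hob's frame. Either the kettle or the saucepan stands here.
- kettle: Loose aluminium kettle with lid knob, spout and black bail handle over the top: 170 mm diameter, 175 mm high, spout tip 135 mm out along its own x (away from the robot, within 0.9 rad). Origin: centre of its underside. 0.6 to 1.2 kg. Not to be moved.
- saucepan: Loose open steel saucepan: 164 mm diameter, 85 mm high, long black handle reaching 230 mm out along its own x (away from the robot, within 0.6 rad). Origin: centre of its underside. 0.6 to 1.2 kg. Not to be moved.
- squeeze_bottle: Bystander: loose white squeeze bottle, 68 mm diameter, 190 mm high, standing left of the gas rail's end. Origin: centre of its underside.
- cup_stack: Bystander: loose nested stack of paper cups, 79 mm diameter, 135 mm high, right of the gas rail's end. Origin: centre of its underside.
- sugar_jar: Bystander: loose small glass jar with steel cap, 52 mm diameter, 75 mm high, standing on the robot's side of the gas rail between the two levers. Origin: centre of its underside.

How it is judged:
By the outcome, as a careful person would: the job done as asked, in the order asked, and still so for the second after the job is handed in, with the robot touching nothing.
It also fails if it takes over 58 s, if anything falls off the work surface, if the arm or the gripper's body presses on something with over 40 N, if the wrist force passes 120 N, or if a joint passes its speed limit or range.

## Working session

There is one attempt and no reset: what is moved stays moved. The work goes in short steps, Python scripts to look and compute and a tool call to move; the robot and the scene stay as the last step left them, time stands still between calls to the robot, and variables do not carry over. Pictures are saved under pics/ and viewed, at most 10 in all, crops included, and the job is handed in when it is done.

Besides the shell and the picture viewer there is one more tool, called after "Call:" as name(argument=value, ...), one argument or row to a line, values as JSON. play_rows: Moves the arm, as the interface text tells. Its arguments: {"type":"object","properties":{"commands":{"type":"array"},"grip_force":{"type":"number"}},"required":["commands"]}

```bash
mkdir -p pics
python3 - <<'E'
from cell import get_state,get_image,camera_info
import cv2
for n in("scene","top"):
    print(n,camera_info(n)); cv2.imwrite(f"pics/{n}0.png",get_image(n))
s=get_state(); print(s)
E
ls
```

```text
scene {'vfov': 46.541454948178156, 'cx': 260.74928580154443, 'cy': 193.67700244062505, 'position': array([ 1.04622331, -0.68317231,  1.09793943]), 'attitude': array([0.89989371, 0.3300517 , 0.09173817, 0.26989125])}
top {'vfov': 51.917762178093135, 'cx': 254.08816878554273, 'cy': 192.95911963658847, 'position': array([0.42179774, 0.05321665, 1.38454065]), 'attitude': array([ 0.70753478,  0.04972206, -0.04314736, -0.7036054 ])}
{'clock': 0.1, 'q': array([ 1.12148951e+00,  5.28361821e-01,  1.43376518e+00, -1.37280289e-05,
        1.18139708e+00, -1.78482601e-01]), 'qvel': array([-0.00019065, -0.0020659 , -0.00193439,  0.00051699, -0.00062425,
        0.00033762]), 'joint_torque': array([-6.16937868e-04, -4.40986490e+01, -1.77148980e+01,  6.34526205e-02,
        5.34066057e-02, -3.05979438e-05]), 'tcp_pos': array([0.16687996, 0.60163058, 0.22167934]), 'tool_rot': array([-2.92141928e-04,  1.34996006e-01,  9.90845672e-01, -9.20488557e-04]), 'ft_force': array([-0.12868653, -0.62645843,  0.40430315]), 'wrist_torque': array([-0.06329528, -0.02701207,  0.03052606]), 'grasp_force': 0.0, 'finger_gap': 0.08697328678885242}
pics
```

View pics/top0.png

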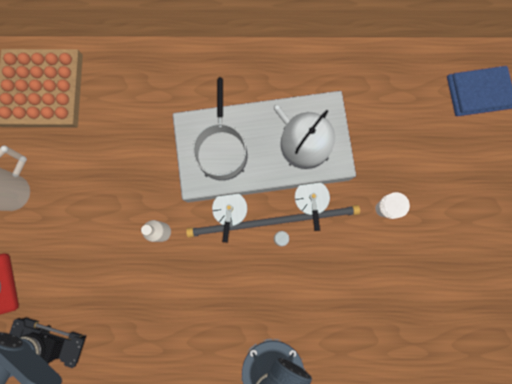

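View pics/scene0.png

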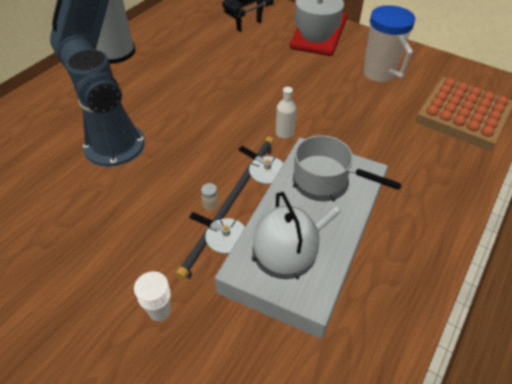

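The top view has the kettle on the right burner at (308,138) and the saucepan on the left at (221,152). The cock discs are at (229,209) and (312,198), and both levers point to the robot, with sleeves near (226,232) and (317,221). The jar is at (282,239), the bottle at (156,231) and the cups at (395,205).

```bash
cat > h.py <<'E'
import numpy as np,cv2
from scipy.spatial.transform import Rotation as R
from cell import get_image,camera_info,get_state
def ray(n,u,v,z):
    c=camera_info(n);f=192/np.tan(np.radians(c['vfov']/2));q=c['attitude']
    d=R.from_quat([q[1],q[2],q[3],q[0]]).apply([(u-c['cx'])/f,-(v-c['cy'])/f,-1.])
    p=np.array(c['position']);return p+d*(z-p[2])/d[2]
def proj(n,P):
    c=camera_info(n);f=192/np.tan(np.radians(c['vfov']/2));q=c['attitude']
    x=R.from_quat([q[1],q[2],q[3],q[0]]).inv().apply(np.array(P)-c['position'])
    return np.array([c['cx']-f*x[0]/x[2],c['cy']+f*x[1]/x[2]])
E
python3 - <<'E'
from h import *
im=cv2.imread('pics/top0.png')
c=im[180:265,140:420];cv2.imwrite('pics/c.png',cv2.resize(c,None,fx=2.8,fy=2.8,interpolation=cv2.INTER_CUBIC))
def comps(m,z,lo,tag,box):
    x0,y0,x1,y1=box
    k=np.zeros_like(m);k[y0:y1,x0:x1]=m[y0:y1,x0:x1]
    n,l,s,ce=cv2.connectedComponentsWithStats(k)
    for i in range(1,n):
        if s[i,4]>=lo: print(tag,s[i],ce[i].round(1),ray('top',*ce[i],z).round(4)[:2],'rect',cv2.minAreaRect(np.argwhere(l==i)[:,::-1].astype(np.float32)))
comps((im.max(2)<45).astype(np.uint8),.094,15,'black',(190,190,350,250))
hsv=cv2.cvtColor(im,cv2.COLOR_BGR2HSV)
comps(((hsv[...,1]<40)&(hsv[...,2]>200)).astype(np.uint8),.065,15,'white',(130,170,420,250))
comps(((hsv[...,1]>140)&(hsv[...,2]>140)&(hsv[...,0]>15)&(hsv[...,0]<30)).astype(np.uint8),.04,8,'brass',(180,180,370,245))
s=get_state();print(proj('top',s['tcp_pos']),proj('top',[0,0,0]),proj('scene',[0,0,0]))
E
```

```text
black [313 212   6  18  56] [315.4 219.9] [ 0.5047 -0.1352] rect ((315.5946044921875, 220.5675506591797), (17.426292419433594, 3.945575714111328), 80.53767395019531)
black [223 223   6  18  57] [225.6 231.3] [0.4658 0.1579] rect ((225.58108520507812, 231.51351928710938), (3.6167776584625244, 17.59069061279297), 9.462322235107422)
white [296 183  33  31 658] [312.4 196.5] [ 0.585  -0.1302] rect ((312.1099853515625, 198.27000427246094), (28.567113876342773, 32.951175689697266), 81.8698959350586)
white [380 193  29  26 582] [394.4 205.2] [ 0.5572 -0.4043] rect ((394.0, 205.5), (25.0, 28.0), 90.0)
white [213 195  33  30 622] [230.4 207.2] [0.5477 0.1455] rect ((229.0, 209.5), (29.0, 32.0), 90.0)
white [221 216   6   8  18] [223.1 219.9] [0.5046 0.1692] rect ((223.36585998535156, 219.7926788330078), (2.1864328384399414, 7.964861869812012), 38.65980911254883)
white [142 225  10  10  80] [146.2 229.6] [0.471  0.4259] rect ((146.5, 229.5), (9.0, 9.0), 90.0)
white [151 225  11  15 106] [156.8 232.7] [0.4609 0.3901] rect ((157.0309295654297, 232.680419921875), (8.325838088989258, 15.636332511901855), 23.96249008178711)
brass [353 205   7  10  49] [356.6 209.3] [ 0.5448 -0.284 ] rect ((356.7353515625, 209.44119262695312), (8.973817825317383, 5.578319072723389), 75.96376037597656)
brass [186 228   7  10  53] [188.8 232.1] [0.4641 0.2873] rect ((188.77000427246094, 232.38998413085938), (9.192388534545898, 5.656854629516602), 81.8698959350586)
[ 64.87680391 334.07670867] [272.94424533 372.63173947] [113.77747027 144.50325148]
```

View pics/c.png

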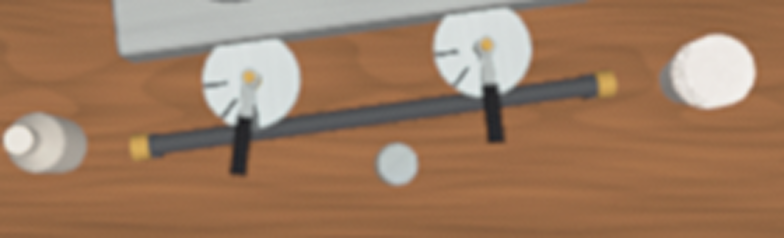

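Crop: both levers are near open, with marks at open, low and shut on each disc. The sleeves are 56 px blobs centred at about (315,220) right and (226,231) left. Next I'll compute the hob frame and the approach.

```bash
cat >> h.py <<'E'
a=ray('top',188.8,232.1,.036)[:2];b=ray('top',356.6,209.3,.036)[:2]
e=(a-b)/np.linalg.norm(a-b);ex=np.array([e[1],-e[0]]);O=(a+b)/2+.06*ex
SP={'L':O+.14*e,'R':O-.14*e}
def lever(side,uv):
    d=ray('top',uv[0],uv[1],.094)[:2]-SP[side]
    return np.degrees(np.arctan2(d@e,-d@ex)),np.linalg.norm(d)
def goal(side,th,off,r=.085):   # tool pose behind lever, tool y pointing inward
    t=np.radians(th);u=-np.cos(t)*ex+np.sin(t)*e   # lever direction
    w=np.array([u[1],-u[0]])                        # clockwise tangent
    return SP[side]+r*u-off*w, np.arctan2(-u[1],-u[0])
def plan(p,phi,z):
    s=get_state();q=s['tool_rot'];M=R.from_quat([q[1],q[2],q[3],q[0]]).as_matrix()
    cur=np.arctan2(M[1,1],M[0,1]);d=np.array([*p,z])-s['tcp_pos']
    ty=np.array([np.cos(phi),np.sin(phi),0]);tx=np.array([-ty[1],ty[0],0])
    print('roll',np.degrees(cur-phi).round(2),'after roll: dx',(d@tx).round(4),'dy',(d@ty).round(4),'dz',-d[2].round(4),'|tilt z',M[:,2].round(4),'tcp',s['tcp_pos'].round(4),'F',s['ft_force'].round(2),'t',s['clock'])
E
python3 - <<'E'
from h import *
print(O,np.degrees(np.arctan2(ex[1],ex[0])),np.linalg.norm(a-b),SP)
print('disc',ray('top',312.1,198.3,.065),ray('top',229,209.5,.065),'knob',ray('top',313.9,196.1,.095),ray('top',228.9,207.5,.095))
print(lever('R',(315.5,220.2)),lever('L',(225.6,231.4)))
for s,uv in (('R',(315.5,220.2)),('L',(225.6,231.4))):
    th=lever(s,uv)[0];print(s,goal(s,th,.045));plan(*goal(s,th,.045),.075)
print('jar',ray('top',282,239,.075))
E
```

```text
[0.56424947 0.01002604] 8.051662524226696 0.5787038367541748 {'L': array([0.54464023, 0.14864595]), 'R': array([ 0.5838587 , -0.12859386])}
disc [ 0.57904871 -0.12925595  0.065     ] [0.5397501 0.1499665 0.065    ] knob [ 0.58279329 -0.13111808  0.095     ] [0.54365545 0.14819104 0.095     ]
(np.float64(3.207987891275907), np.float64(0.08053408326645414)) (np.float64(14.714766491643147), np.float64(0.07971719989917825))
R (array([ 0.50296194, -0.18061034]), np.float64(0.0845380702403191))
roll 69.64 after roll: dx -0.8078 dy 0.2688 dz 0.1467 |tilt z [-8.0e-04 -1.7e-03 -1.0e+00] tcp [0.1669 0.6016 0.2217] F [-0.13 -0.63  0.4 ] t 0.1
L (array([0.45499296, 0.11381255]), np.float64(-0.116293102634114))
roll 81.15 after roll: dx -0.4511 dy 0.3428 dz 0.1467 |tilt z [-8.0e-04 -1.7e-03 -1.0e+00] tcp [0.1669 0.6016 0.2217] F [-0.13 -0.63  0.4 ] t 0.1
jar [ 0.44224405 -0.02700409  0.075     ]
```

Call:
play_rows(
  commands=[
    {"claw": 0, "roll": 6.96},
    {"claw": 0, "roll": 6.96},
    {"claw": 0, "roll": 6.96},
    {"claw": 0, "roll": 6.96},
    {"claw": 0, "roll": 6.96},
    {"claw": 0, "roll": 6.96},
    {"claw": 0, "roll": 6.96},
    {"claw": 0, "roll": 6.96},
    {"claw": 0, "roll": 6.96},
    {"claw": 0, "roll": 6.96},
  ],
  grip_force=5,
)

```text
invalid input
```

Call:
play_rows(
  commands=[
    {"dx": -0.035, "dy": 0.0118},
    {"dx": -0.035, "dy": 0.0118},
    {"dx": -0.035, "dy": 0.0118},
    {"dx": -0.035, "dy": 0.0118},
    {"dx": -0.035, "dy": 0.0118},
    {"dx": -0.035, "dy": 0.0118},
    {"dx": -0.035, "dy": 0.0118},
    {"dx": -0.035, "dy": 0.0118},
    {"dx": -0.035, "dy": 0.0118},
    {"dx": -0.035, "dy": 0.0118},
    {"dx": -0.035, "dy": 0.0118},
    {"dx": -0.035, "dy": 0.0118},
    {"dx": -0.035, "dy": 0.0118},
    {"dx": -0.035, "dy": 0.0118},
    {"dx": -0.035, "dy": 0.0118},
    {"dx": -0.035, "dy": 0.0118},
    {"dx": -0.035, "dy": 0.0118},
    {"dx": -0.035, "dy": 0.0118},
    {"dx": -0.035, "dy": 0.0118},
    {"dx": -0.035, "dy": 0.0118},
  ],
)

```text
invalid input
```

Call:
play_rows(
  commands=[
    {"dx": -0.03, "dy": 0.01},
    {"dx": -0.03, "dy": 0.01},
    {"dx": -0.03, "dy": 0.01},
    {},
    {},
  ],
)

```text
invalid input
```

Run:
```python
from h import *
print(get_state()['finger_gap'])
plan(*goal('R',3.2,.045),.075)
cv2.imwrite('pics/t1.png',get_image('top'))
```

```text
0.08697328678885242
roll 69.63 after roll: dx -0.8079 dy 0.2687 dz 0.1467 |tilt z [-8.0e-04 -1.7e-03 -1.0e+00] tcp [0.1669 0.6016 0.2217] F [-0.13 -0.63  0.4 ] t 0.1
```

Call:
play_rows(
  commands=[
    {"claw": 0.0, "dx": 0.0, "dy": 0.0, "dz": 0.0, "roll": 6.96},
  ],
  grip_force=5,
)

```text
clock: 0.23
tcp_pos: [0.167, 0.6018, 0.2219]
tool_rot: [-0.0, 0.196, 0.981, -0.001]
ft_force: [0.1, -1.4, -1.3]
finger_gap: 0.0851
grasp_force: 0.0
```

Call:
play_rows(
  commands=[
    {"claw": 0, "dx": 0, "dy": 0, "dz": 0, "roll": 6.96},
    {"claw": 0, "dx": 0, "dy": 0, "dz": 0, "roll": 6.96},
    {"claw": 0, "dx": 0, "dy": 0, "dz": 0, "roll": 6.96},
    {"claw": 0, "dx": 0, "dy": 0, "dz": 0, "roll": 6.96},
    {"claw": 0, "dx": 0, "dy": 0, "dz": 0, "roll": 6.96},
    {"claw": 0, "dx": 0, "dy": 0, "dz": 0, "roll": 6.96},
    {"claw": 0, "dx": 0, "dy": 0, "dz": 0, "roll": 6.96},
    {"claw": 0, "dx": 0, "dy": 0, "dz": 0, "roll": 6.96},
    {"claw": 0, "dx": 0, "dy": 0, "dz": 0, "roll": 6.96},
    {"claw": 0, "dx": 0, "dy": 0, "dz": 0, "roll": 0},
  ],
  grip_force=5,
)

```text
clock: 1.07
tcp_pos: [0.167, 0.602, 0.2222]
tool_rot: [0.0, 0.677, 0.736, -0.0]
ft_force: [-0.1, -0.3, 0.5]
finger_gap: 0.0217
grasp_force: 0.0
```

Call:
play_rows(
  commands=[
    {"claw": 0, "dx": -0.035, "dy": 0.0118, "dz": 0, "roll": 0},
    {"claw": 0, "dx": -0.035, "dy": 0.0118, "dz": 0, "roll": 0},
    {"claw": 0, "dx": -0.035, "dy": 0.0118, "dz": 0, "roll": 0},
    {"claw": 0, "dx": -0.035, "dy": 0.0118, "dz": 0, "roll": 0},
    {"claw": 0, "dx": -0.035, "dy": 0.0118, "dz": 0, "roll": 0},
    {"claw": 0, "dx": -0.035, "dy": 0.0118, "dz": 0, "roll": 0},
    {"claw": 0, "dx": -0.035, "dy": 0.0118, "dz": 0, "roll": 0},
    {"claw": 0, "dx": -0.035, "dy": 0.0118, "dz": 0, "roll": 0},
    {"claw": 0, "dx": -0.035, "dy": 0.0118, "dz": 0, "roll": 0},
    {"claw": 0, "dx": -0.035, "dy": 0.0118, "dz": 0, "roll": 0},
    {"claw": 0, "dx": -0.035, "dy": 0.0118, "dz": 0, "roll": 0},
    {"claw": 0, "dx": -0.035, "dy": 0.0118, "dz": 0, "roll": 0},
    {"claw": 0, "dx": -0.035, "dy": 0.0118, "dz": 0, "roll": 0},
    {"claw": 0, "dx": -0.035, "dy": 0.0118, "dz": 0, "roll": 0},
    {"claw": 0, "dx": -0.035, "dy": 0.0118, "dz": 0, "roll": 0},
    {"claw": 0, "dx": -0.035, "dy": 0.0118, "dz": 0, "roll": 0},
    {"claw": 0, "dx": -0.035, "dy": 0.0118, "dz": 0, "roll": 0},
    {"claw": 0, "dx": -0.035, "dy": 0.0118, "dz": 0, "roll": 0},
    {"claw": 0, "dx": -0.035, "dy": 0.0118, "dz": 0, "roll": 0},
    {"claw": 0, "dx": 0, "dy": 0, "dz": 0, "roll": 0},
  ],
)

```text
clock: 2.73
tcp_pos: [0.4518, -0.0476, 0.2232]
tool_rot: [0.004, 0.677, 0.736, 0.001]
ft_force: [0.6, -0.2, 0.3]
finger_gap: 0.0005
grasp_force: 0.0
```

Run:
```python
from h import *
print(get_state()['finger_gap'])
plan(*goal('R',3.2,.045),.075)
```

```text
0.0005120812401602522
roll -0.09 after roll: dx -0.1369 dy 0.0397 dz 0.1482 |tilt z [ 0.0063 -0.0044 -1.    ] tcp [ 0.4518 -0.0476  0.2232] F [ 0.59 -0.18  0.33] t 2.7333
```

Call:
play_rows(
  commands=[
    {"claw": 0, "dx": -0.034, "dy": 0.01, "dz": 0, "roll": 0},
    {"claw": 0, "dx": -0.034, "dy": 0.01, "dz": 0, "roll": 0},
    {"claw": 0, "dx": -0.034, "dy": 0.01, "dz": 0, "roll": 0},
    {"claw": 0, "dx": -0.034, "dy": 0.0096, "dz": 0, "roll": 0},
    {"claw": 0, "dx": 0, "dy": 0, "dz": 0.02, "roll": 0},
    {"claw": 0, "dx": 0, "dy": 0, "dz": 0.02, "roll": 0},
    {"claw": 0, "dx": 0, "dy": 0, "dz": 0.02, "roll": 0},
    {"claw": 0, "dx": 0, "dy": 0, "dz": 0.02, "roll": 0},
    {"claw": 0, "dx": 0, "dy": 0, "dz": 0.02, "roll": 0},
    {"claw": 0, "dx": 0, "dy": 0, "dz": 0, "roll": 0},
    {"claw": 0, "dx": 0, "dy": 0, "dz": 0, "roll": 0},
  ],
)

```text
clock: 3.65
tcp_pos: [0.4974, -0.1727, 0.1218]
tool_rot: [-0.001, 0.676, 0.737, -0.0]
ft_force: [0.0, -0.0, -0.3]
finger_gap: 0.0006
grasp_force: 0.0
```

Run:
```python
from h import *
plan(*goal('R',3.2,.045),.075)
cv2.imwrite('pics/s1.png',get_image('scene'))
```

```text
roll 0.15 after roll: dx -0.0084 dy 0.0048 dz 0.0468 |tilt z [-0.0026  0.0016 -1.    ] tcp [ 0.4974 -0.1727  0.1218] F [ 0.05 -0.05 -0.31] t 3.65
```

View pics/s1.png

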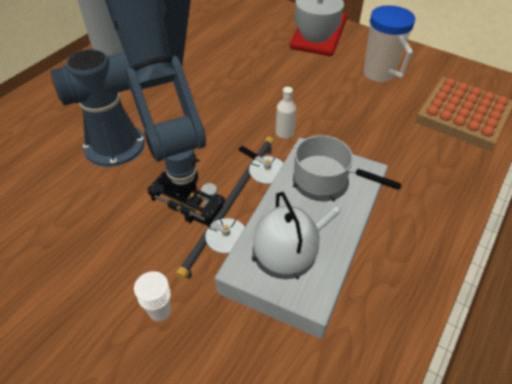

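The gripper is shut and hovering at about (190,205), beside the right lever at (205,220). Nothing has been disturbed.

Call:
play_rows(
  commands=[
    {"claw": 0, "dx": -0.008, "dy": 0.005, "dz": 0, "roll": 0},
    {"claw": 0, "dx": 0, "dy": 0, "dz": 0.012, "roll": 0},
    {"claw": 0, "dx": 0, "dy": 0, "dz": 0.012, "roll": 0},
    {"claw": 0, "dx": 0, "dy": 0, "dz": 0.012, "roll": 0},
    {"claw": 0, "dx": 0, "dy": 0, "dz": 0.011, "roll": 0},
    {"claw": 0, "dx": 0, "dy": 0, "dz": 0, "roll": 0},
    {"claw": 0, "dx": 0, "dy": 0, "dz": 0, "roll": 0},
  ],
)

```text
clock: 4.28
tcp_pos: [0.5043, -0.1813, 0.0758]
tool_rot: [0.0, 0.676, 0.737, 0.0]
ft_force: [0.5, -0.8, 0.1]
finger_gap: 0.0006
grasp_force: 0.0
```

Run:
```python
from h import *
plan(*goal('R',3.2,.0195),.075)
```

```text
roll 0.05 after roll: dx 0.0263 dy -0.0012 dz 0.0008 |tilt z [ 4.e-04 -3.e-04 -1.e+00] tcp [ 0.5043 -0.1813  0.0758] F [ 0.51 -0.75  0.12] t 4.2833
```

Close the 26 mm gap, then sweep the lever in 3° arc steps (dx 4.475 mm, dy −0.9 mm).

Call:
play_rows(
  commands=[
    {"claw": 0, "dx": 0.006, "dy": -0.001, "dz": 0, "roll": 0},
    {"claw": 0, "dx": 0.005, "dy": 0, "dz": 0, "roll": 0},
    {"claw": 0, "dx": 0.005, "dy": 0, "dz": 0, "roll": 0},
    {"claw": 0, "dx": 0.005, "dy": 0, "dz": 0, "roll": 0},
    {"claw": 0, "dx": 0.005, "dy": 0, "dz": 0, "roll": 0},
    {"claw": 0, "dx": 0.0045, "dy": -0.0009, "dz": 0, "roll": 3},
    {"claw": 0, "dx": 0.0045, "dy": -0.0009, "dz": 0, "roll": 3},
    {"claw": 0, "dx": 0.0045, "dy": -0.0009, "dz": 0, "roll": 3},
    {"claw": 0, "dx": 0.0045, "dy": -0.0009, "dz": 0, "roll": 3},
    {"claw": 0, "dx": 0, "dy": 0, "dz": 0, "roll": 0},
  ],
)

```text
clock: 5.12
tcp_pos: [0.4969, -0.1367, 0.0759]
tool_rot: [0.0, 0.75, 0.662, -0.0]
ft_force: [-0.4, -1.0, 0.1]
finger_gap: 0.0007
grasp_force: 0.4
```

Run:
```python
from h import *
plan(*goal('R',15.2,.0195),.075)
```

```text
roll 0.04 after roll: dx -0.0006 dy 0.0003 dz 0.0009 |tilt z [ 3.e-04 -6.e-04 -1.e+00] tcp [ 0.4969 -0.1367  0.0759] F [-0.44 -1.03  0.08] t 5.1167
```

Call:
play_rows(
  commands=[
    {"claw": 0, "dx": 0.00448, "dy": -0.0009, "dz": 0, "roll": 3},
    {"claw": 0, "dx": 0.00448, "dy": -0.0009, "dz": 0, "roll": 3},
    {"claw": 0, "dx": 0.00448, "dy": -0.0009, "dz": 0, "roll": 3},
    {"claw": 0, "dx": 0.00448, "dy": -0.0009, "dz": 0, "roll": 3},
    {"claw": 0, "dx": 0.00448, "dy": -0.0009, "dz": 0, "roll": 3},
    {"claw": 0, "dx": 0.00448, "dy": -0.0009, "dz": 0, "roll": 3},
    {"claw": 0, "dx": 0.00448, "dy": -0.0009, "dz": 0, "roll": 3},
    {"claw": 0, "dx": 0.00448, "dy": -0.0009, "dz": 0, "roll": 3},
    {"claw": 0, "dx": 0.00448, "dy": -0.0009, "dz": 0, "roll": 3},
    {"claw": 0, "dx": 0.00448, "dy": -0.0009, "dz": 0, "roll": 3},
    {"claw": 0, "dx": 0.00448, "dy": -0.0009, "dz": 0, "roll": 3},
    {"claw": 0, "dx": 0.00448, "dy": -0.0009, "dz": 0, "roll": 3},
    {"claw": 0, "dx": 0.00448, "dy": -0.0009, "dz": 0, "roll": 3},
    {"claw": 0, "dx": 0.00448, "dy": -0.0009, "dz": 0, "roll": 3},
    {"claw": 0, "dx": 0.00448, "dy": -0.0009, "dz": 0, "roll": 3},
    {"claw": 0, "dx": 0.00448, "dy": -0.0009, "dz": 0, "roll": 3},
    {"claw": 0, "dx": 0.00448, "dy": -0.0009, "dz": 0, "roll": 3},
    {"claw": 0, "dx": 0.00448, "dy": -0.0009, "dz": 0, "roll": 3},
    {"claw": 0, "dx": 0.00448, "dy": -0.0009, "dz": 0, "roll": 3},
    {"claw": 0, "dx": 0, "dy": 0, "dz": 0, "roll": 0},
  ],
)

```text
clock: 6.78
tcp_pos: [0.5293, -0.0601, 0.0756]
tool_rot: [-0.0, 0.974, 0.224, -0.0]
ft_force: [-0.1, 0.5, 0.1]
finger_gap: 0.0004
grasp_force: 0.1
```

Run:
```python
from h import *
plan(*goal('R',72.2,.0195),.075)
A=get_image('top')[170:270,170:370];B=get_image('scene')[150:320,120:320]
cv2.imwrite('pics/ab.png',np.hstack([cv2.resize(A,(500,250)),cv2.resize(B,(294,250))]))
```

```text
roll 0.09 after roll: dx -0.0002 dy 0.0004 dz 0.0006 |tilt z [-3.e-04 -1.e-04 -1.e+00] tcp [ 0.5293 -0.0601  0.0756] F [-0.07  0.51  0.09] t 6.7833
```

View pics/ab.png

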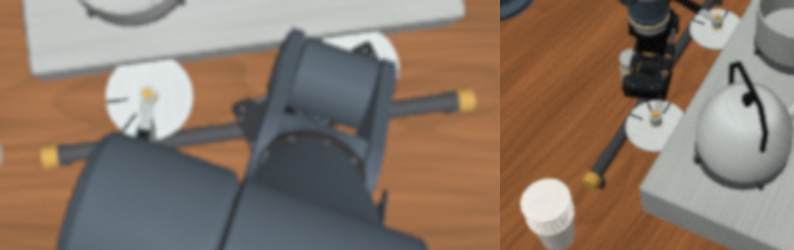

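The right disc is clear of its lever on the open side, so the lever is following the finger. Next is the last 18°, slowing near the stop.

Call:
play_rows(
  commands=[
    {"claw": 0, "dx": 0.00448, "dy": -0.0009, "dz": 0, "roll": 3},
    {"claw": 0, "dx": 0.00448, "dy": -0.0009, "dz": 0, "roll": 3},
    {"claw": 0, "dx": 0.00448, "dy": -0.0009, "dz": 0, "roll": 3},
    {"claw": 0, "dx": 0.00448, "dy": -0.0009, "dz": 0, "roll": 3},
    {"claw": 0, "dx": 0.003, "dy": -0.0006, "dz": 0, "roll": 2},
    {"claw": 0, "dx": 0.0015, "dy": -0.0003, "dz": 0, "roll": 1},
    {"claw": 0, "dx": 0.0015, "dy": -0.0003, "dz": 0, "roll": 1},
    {"claw": 0, "dx": 0.0015, "dy": -0.0003, "dz": 0, "roll": 1},
    {"claw": 0, "dx": 0, "dy": 0, "dz": 0, "roll": 0},
    {"claw": 0, "dx": 0, "dy": 0, "dz": 0, "roll": 0},
  ],
)

```text
clock: 7.72
tcp_pos: [0.5501, -0.0474, 0.0754]
tool_rot: [-0.0, 0.997, 0.078, -0.001]
ft_force: [-4.7, -3.0, 3.2]
finger_gap: 0.0004
grasp_force: 2.5
```

Call:
play_rows(
  commands=[
    {"claw": 0, "dx": 0.001, "dy": 0, "dz": 0, "roll": 0},
    {"claw": 0, "dx": 0, "dy": 0, "dz": 0, "roll": 0},
  ],
)

```text
clock: 7.88
tcp_pos: [0.5502, -0.0474, 0.0754]
tool_rot: [-0.0, 0.997, 0.078, -0.002]
ft_force: [-6.0, -4.1, 4.2]
finger_gap: 0.0004
grasp_force: 3.4
```

Call:
play_rows(
  commands=[
    {"claw": 0, "dx": 0.001, "dy": 0, "dz": 0, "roll": 0},
    {"claw": 0, "dx": 0, "dy": 0, "dz": 0, "roll": 0},
  ],
)

```text
clock: 8.05
tcp_pos: [0.5502, -0.0474, 0.0753]
tool_rot: [-0.0, 0.997, 0.078, -0.004]
ft_force: [-8.8, -5.2, 5.0]
finger_gap: 0.0006
grasp_force: 4.4
```

Run:
```python
from h import *
plan(*goal('R',90,.0195),.075)
```

```text
roll 0.89 after roll: dx 0.0025 dy 0.0002 dz 0.0003 |tilt z [-7.1e-03  1.0e-04 -1.0e+00] tcp [ 0.5502 -0.0474  0.0753] F [-8.8  -5.17  5.04] t 8.05
```

Position holds still while force grows to about 9 N, so this should be the stop. I'll back off and verify by camera.

Call:
play_rows(
  commands=[
    {"claw": 0, "dx": -0.006, "dy": 0, "dz": 0, "roll": 0},
    {"claw": 0, "dx": -0.012, "dy": 0, "dz": 0, "roll": 0},
    {"claw": 0, "dx": -0.02, "dy": -0.01, "dz": 0, "roll": 0},
    {"claw": 0, "dx": -0.02, "dy": 0, "dz": -0.02, "roll": 0},
    {"claw": 0, "dx": -0.02, "dy": 0, "dz": -0.02, "roll": 0},
    {"claw": 0, "dx": -0.02, "dy": 0, "dz": -0.02, "roll": 0},
    {"claw": 0, "dx": -0.01, "dy": 0, "dz": -0.02, "roll": 0},
    {"claw": 0, "dx": 0, "dy": 0, "dz": -0.02, "roll": 0},
    {"claw": 0, "dx": 0, "dy": 0, "dz": -0.01, "roll": 0},
    {"claw": 0, "dx": 0, "dy": 0, "dz": 0, "roll": 0},
    {"claw": 0, "dx": 0, "dy": 0, "dz": 0, "roll": 0},
  ],
)

```text
clock: 8.97
tcp_pos: [0.4464, -0.0541, 0.1861]
tool_rot: [0.0, 0.997, 0.077, 0.002]
ft_force: [-0.6, 0.1, -0.3]
finger_gap: 0.0005
grasp_force: 0.0
```

Run:
```python
from h import *
plan(*goal('R',90,.0195),.075)
T=get_image('top');S=get_image('scene');cv2.imwrite('pics/T2.png',T);cv2.imwrite('pics/S2.png',S)
A=T[170:270,170:370];B=S[150:320,120:320]
cv2.imwrite('pics/ab2.png',np.vstack([cv2.resize(A,(600,300),interpolation=cv2.INTER_CUBIC),cv2.resize(B,None,fx=3,fy=3,interpolation=cv2.INTER_CUBIC)[:300]]))
for t in (80,85,90):
    u=-np.cos(np.radians(t))*ex+np.sin(np.radians(t))*e
    print(t,[proj('scene',[*(SP['R']+r*u),.094]).round(1) for r in (.045,.115)],[proj('top',[*(SP['R']+r*u),.094]).round(1) for r in (.045,.115)])
```

```text
roll 0.83 after roll: dx 0.1062 dy 0.008 dz 0.1111 |tilt z [ 3.7e-03 -7.0e-04 -1.0e+00] tcp [ 0.4464 -0.0541  0.1861] F [-0.63  0.13 -0.26] t 8.9667
80 [array([230.3, 216.2]), array([237.6, 197.7])] [array([300.1, 200. ]), array([279.9, 206.4])]
85 [array([231.6, 216.5]), array([240.8, 198.6])] [array([299.8, 198.8]), array([279.1, 203.5])]
90 [array([232.9, 217. ]), array([244. , 199.6])] [array([299.6, 197.6]), array([278.5, 200.5])]
```

View pics/ab2.png

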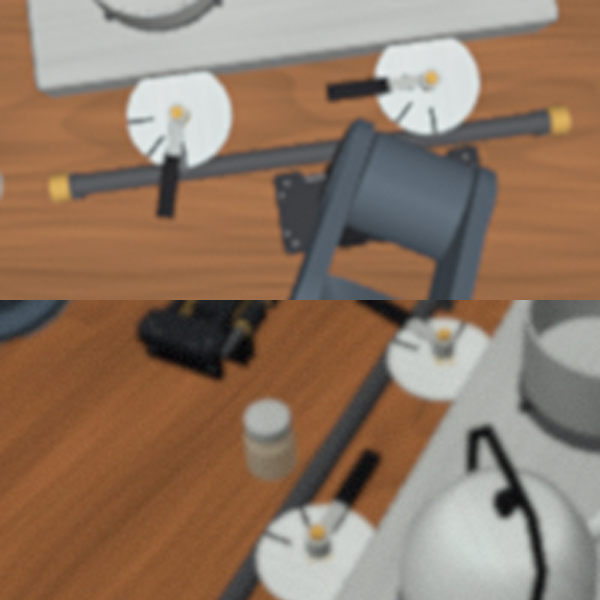

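The right lever now points along +y, with its sleeve at about (290,200) in the top image, over the shut mark. I'll measure both levers.

```bash
cat >> h.py <<'E'
def sleeve(side,im,box):
    x0,y0,x1,y1=box;m=(im[y0:y1,x0:x1].max(2)<60).astype(np.uint8)
    n,l,s,ce=cv2.connectedComponentsWithStats(m)
    i=1+s[1:,4].argmax();pt=np.argwhere(l==i)[:,::-1]+[x0,y0]
    P=np.array([ray('top',*p,.094)[:2] for p in pt]);c=P.mean(0)
    v=np.linalg.svd(P-c)[2][0];v*=np.sign(v@(c-SP[side]))
    print(side,s[i],'by spindle',lever(side,pt.mean(0)),'by axis',np.degrees(np.arctan2(v@e,-v@ex)))
E
python3 - <<'E'
from h import *
T=cv2.imread('pics/T2.png')
sleeve('R',T,(270,190,302,208));sleeve('L',T,(215,219,240,250));sleeve('L',cv2.imread('pics/top0.png'),(215,219,240,250))
plan(*goal('L',14.7,.045),.075)
E
```

```text
R [10  7 19  6 73] by spindle (np.float64(89.71423781854531), np.float64(0.08135392833017914)) by axis 89.9668038664099
L [ 8  4  6 19 81] by spindle (np.float64(14.617512093889557), np.float64(0.08093637285974016)) by axis 13.837885347137577
L [ 8  4  6 19 82] by spindle (np.float64(14.67085864215895), np.float64(0.0811538316941502)) by axis 14.109145737628458
roll -74.47 after roll: dx 0.1675 dy -0.0097 dz 0.1099 |tilt z [-2.e-04  5.e-04 -1.e+00] tcp [ 0.4452 -0.0537  0.1849] F [ 0.87 -0.13 -0.26] t 9.0667
```

Right cock measures 90°, fully shut. Moving to the left lever.

Call:
play_rows(
  commands=[
    {"claw": 0, "dx": 0, "dy": 0, "dz": 0, "roll": -6.77},
    {"claw": 0, "dx": 0, "dy": 0, "dz": 0, "roll": -6.77},
    {"claw": 0, "dx": 0, "dy": 0, "dz": 0, "roll": -6.77},
    {"claw": 0, "dx": 0, "dy": 0, "dz": 0, "roll": -6.77},
    {"claw": 0, "dx": 0, "dy": 0, "dz": 0, "roll": -6.77},
    {"claw": 0, "dx": 0, "dy": 0, "dz": 0, "roll": -6.77},
    {"claw": 0, "dx": 0, "dy": 0, "dz": 0, "roll": -6.77},
    {"claw": 0, "dx": 0, "dy": 0, "dz": 0, "roll": -6.77},
    {"claw": 0, "dx": 0, "dy": 0, "dz": 0, "roll": -6.77},
    {"claw": 0, "dx": 0, "dy": 0, "dz": 0, "roll": -6.77},
    {"claw": 0, "dx": 0, "dy": 0, "dz": 0, "roll": -6.77},
    {"claw": 0, "dx": 0.028, "dy": -0.0016, "dz": 0, "roll": 0},
    {"claw": 0, "dx": 0.028, "dy": -0.0016, "dz": 0, "roll": 0},
    {"claw": 0, "dx": 0.028, "dy": -0.0016, "dz": 0, "roll": 0},
    {"claw": 0, "dx": 0.028, "dy": -0.0016, "dz": 0, "roll": 0},
    {"claw": 0, "dx": 0.028, "dy": -0.0016, "dz": 0, "roll": 0},
    {"claw": 0, "dx": 0.027, "dy": -0.0016, "dz": 0, "roll": 0},
    {"claw": 0, "dx": 0, "dy": 0, "dz": 0, "roll": 0},
    {"claw": 0, "dx": 0, "dy": 0, "dz": 0, "roll": 0},
  ],
)

```text
clock: 10.65
tcp_pos: [0.4544, 0.1142, 0.1844]
tool_rot: [-0.001, 0.746, 0.666, -0.001]
ft_force: [-0.1, -0.6, 0.3]
finger_gap: 0.0007
grasp_force: 0.0
```

Run:
```python
from h import *
plan(*goal('L',14.5,.045),.075)
```

```text
roll -0.0 after roll: dx -0.0007 dy 0.0008 dz 0.1094 |tilt z [-2.1e-03 -1.0e-04 -1.0e+00] tcp [0.4544 0.1142 0.1844] F [-0.13 -0.62  0.3 ] t 10.65
```

Descend, close the gap, then turn from 14.5° to about 38° at 2° per row.

Call:
play_rows(
  commands=[
    {"claw": 0, "dx": 0, "dy": 0, "dz": 0.018, "roll": 0},
    {"claw": 0, "dx": 0, "dy": 0, "dz": 0.018, "roll": 0},
    {"claw": 0, "dx": 0, "dy": 0, "dz": 0.018, "roll": 0},
    {"claw": 0, "dx": 0, "dy": 0, "dz": 0.018, "roll": 0},
    {"claw": 0, "dx": 0, "dy": 0, "dz": 0.018, "roll": 0},
    {"claw": 0, "dx": 0, "dy": 0, "dz": 0.018, "roll": 0},
    {"claw": 0, "dx": 0, "dy": 0, "dz": 0, "roll": 0},
    {"claw": 0, "dx": 0, "dy": 0, "dz": 0, "roll": 0},
  ],
)

```text
clock: 11.32
tcp_pos: [0.4542, 0.1121, 0.0765]
tool_rot: [-0.001, 0.747, 0.664, -0.001]
ft_force: [-0.1, -0.2, -0.0]
finger_gap: 0.0003
grasp_force: 0.0
```

Call:
play_rows(
  commands=[
    {"claw": 0, "dx": 0.005, "dy": 0, "dz": 0, "roll": 0},
    {"claw": 0, "dx": 0.005, "dy": 0, "dz": 0, "roll": 0},
    {"claw": 0, "dx": 0.005, "dy": 0, "dz": 0, "roll": 0},
    {"claw": 0, "dx": 0.005, "dy": 0, "dz": 0, "roll": 0},
    {"claw": 0, "dx": 0.005, "dy": 0, "dz": 0, "roll": 0},
    {"claw": 0, "dx": 0.003, "dy": -0.0006, "dz": 0, "roll": 2},
    {"claw": 0, "dx": 0.003, "dy": -0.0006, "dz": 0, "roll": 2},
    {"claw": 0, "dx": 0.003, "dy": -0.0006, "dz": 0, "roll": 2},
    {"claw": 0, "dx": 0.003, "dy": -0.0006, "dz": 0, "roll": 2},
    {"claw": 0, "dx": 0.003, "dy": -0.0006, "dz": 0, "roll": 2},
    {"claw": 0, "dx": 0.003, "dy": -0.0006, "dz": 0, "roll": 2},
    {"claw": 0, "dx": 0.003, "dy": -0.0006, "dz": 0, "roll": 2},
    {"claw": 0, "dx": 0.003, "dy": -0.0006, "dz": 0, "roll": 2},
    {"claw": 0, "dx": 0.003, "dy": -0.0006, "dz": 0, "roll": 2},
    {"claw": 0, "dx": 0.003, "dy": -0.0006, "dz": 0, "roll": 2},
    {"claw": 0, "dx": 0.003, "dy": -0.0006, "dz": 0, "roll": 2},
    {"claw": 0, "dx": 0.003, "dy": -0.0006, "dz": 0, "roll": 2},
    {"claw": 0, "dx": 0, "dy": 0, "dz": 0, "roll": 0},
    {"claw": 0, "dx": 0, "dy": 0, "dz": 0, "roll": 0},
  ],
)

```text
clock: 12.9
tcp_pos: [0.4618, 0.1745, 0.0778]
tool_rot: [0.0, 0.868, 0.496, 0.0]
ft_force: [-0.8, 0.2, 0.4]
finger_gap: 0.0007
grasp_force: 0.3
```

Run:
```python
from h import *
plan(*goal('L',38.5,.0195),.075)
T=get_image('top');S=get_image('scene');cv2.imwrite('pics/T3.png',T)
A=T[170:270,170:370];B=S[100:220,180:380]
cv2.imwrite('pics/ab3.png',np.vstack([cv2.resize(A,(500,250)),cv2.resize(B,(500,300),interpolation=cv2.INTER_CUBIC)]))
```

```text
roll -0.1 after roll: dx 0.0002 dy -0.0005 dz 0.0028 |tilt z [ 2.e-04  1.e-04 -1.e+00] tcp [0.4618 0.1745 0.0778] F [-0.8   0.19  0.39] t 12.9
```

View pics/ab3.png

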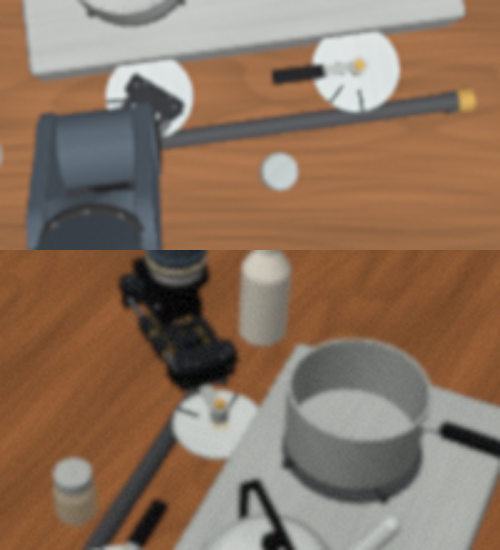

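The left lever is following and sits near its low mark. I'll back off to measure before the last degrees.

Call:
play_rows(
  commands=[
    {"claw": 0, "dx": -0.01, "dy": 0, "dz": 0, "roll": 0},
    {"claw": 0, "dx": -0.02, "dy": 0, "dz": 0, "roll": 0},
    {"claw": 0, "dx": -0.03, "dy": -0.02, "dz": 0, "roll": 0},
    {"claw": 0, "dx": -0.03, "dy": -0.03, "dz": -0.01, "roll": 0},
    {"claw": 0, "dx": 0, "dy": -0.02, "dz": -0.02, "roll": 0},
    {"claw": 0, "dx": 0, "dy": 0, "dz": -0.02, "roll": 0},
    {"claw": 0, "dx": 0, "dy": 0, "dz": 0, "roll": 0},
  ],
)

```text
clock: 13.58
tcp_pos: [0.3572, 0.1326, 0.1292]
tool_rot: [0.001, 0.869, 0.495, 0.002]
ft_force: [0.7, -0.1, 0.0]
finger_gap: 0.0004
grasp_force: 0.0
```

Run:
```python
from h import *
T=get_image('top');cv2.imwrite('pics/T4.png',T)
sleeve('L',T,(200,210,232,240));sleeve('R',T,(270,190,302,208))
plan(*goal('L',38.5,.0195),.075)
cv2.imwrite('pics/c4.png',cv2.resize(T[170:270,150:370],None,fx=3,fy=3,interpolation=cv2.INTER_CUBIC))
```

```text
L [ 9 10 13 17 92] by spindle (np.float64(40.442106529628234), np.float64(0.0823392236170661)) by axis 42.88757520892946
R [10  7 19  6 74] by spindle (np.float64(89.74344708681667), np.float64(0.08092707054092357)) by axis 89.71398358824858
roll -0.19 after roll: dx 0.0887 dy 0.0674 dz 0.0534 |tilt z [ 4.8e-03  3.0e-04 -1.0e+00] tcp [0.3585 0.1326 0.1284] F [ 0.39 -0.29 -0.62] t 13.6333
```

View pics/c4.png

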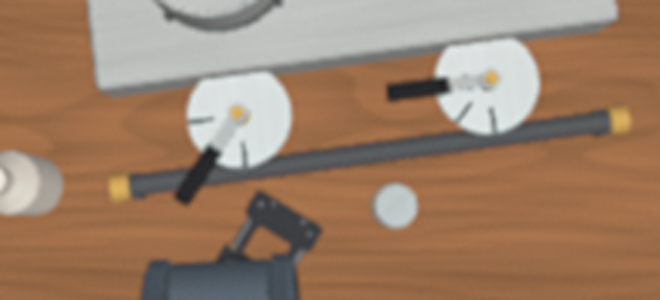

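The left lever covers most of the low mark, with its sleeve centred at about (217,227). I'll re-measure with a stricter mask to exclude the rail.

```bash
sed -i 's/def sleeve(side,im,box):/def sleeve(side,im,box,th=60):/;s/max(2)<60/max(2)<th/' h.py
python3 - <<'E'
from h import *
for f in ('top0','T4'):
  T=cv2.imread(f'pics/{f}.png')
  for th in (40,45,50,55): sleeve('L',T,(200,210,240,250) if f=='top0' else (200,210,232,240),th)
plan(*goal('L',30,.0195),.075)
E
```

```text
L [25 13  3  4  5] by spindle (np.float64(17.18575334039674), np.float64(0.056454123104670274)) by axis 38.48702891297258
L [23 13  6 18 57] by spindle (np.float64(14.759783729286376), np.float64(0.0793345210895779)) by axis 15.246372326363046
L [23 13  6 18 68] by spindle (np.float64(14.709906007678025), np.float64(0.0785999398147839)) by axis 14.70075357223724
L [23 13  6 19 77] by spindle (np.float64(14.510611610608612), np.float64(0.08032842561424527)) by axis 13.80482283620666
L [18 11  3  2  4] by spindle (np.float64(41.0496265822863), np.float64(0.05608900587696382)) by axis 83.11370541163727
L [10 10 12 17 62] by spindle (np.float64(40.3891941477629), np.float64(0.0809860713335422)) by axis 41.31405011262635
L [ 9 10 13 17 76] by spindle (np.float64(40.378702460057596), np.float64(0.08141149752767793)) by axis 42.11058912883351
L [ 9 10 13 17 87] by spindle (np.float64(40.3786824406999), np.float64(0.08200735543966205)) by axis 41.74042797009931
roll -8.69 after roll: dx 0.065 dy 0.0817 dz 0.0534 |tilt z [ 4.8e-03  3.0e-04 -1.0e+00] tcp [0.3585 0.1326 0.1284] F [ 0.39 -0.29 -0.62] t 13.6333
```

The lever is at about 40.6°. Re-approach to the same contact, then add 4.3°.

Call:
play_rows(
  commands=[
    {"claw": 0, "dx": 0.01, "dy": 0.017, "dz": 0, "roll": 0},
    {"claw": 0, "dx": 0.01, "dy": 0.017, "dz": 0, "roll": 0},
    {"claw": 0, "dx": 0.01, "dy": 0.017, "dz": 0, "roll": 0},
    {"claw": 0, "dx": 0.01, "dy": 0.0164, "dz": 0, "roll": 0},
    {"claw": 0, "dx": 0, "dy": 0, "dz": 0.017, "roll": 0},
    {"claw": 0, "dx": 0, "dy": 0, "dz": 0.017, "roll": 0},
    {"claw": 0, "dx": 0, "dy": 0, "dz": 0.017, "roll": 0},
    {"claw": 0, "dx": 0, "dy": 0, "dz": 0, "roll": 0},
    {"claw": 0, "dx": 0, "dy": 0, "dz": 0, "roll": 0},
    {"claw": 0, "dx": 0, "dy": 0, "dz": 0, "roll": 0},
  ],
)

```text
clock: 14.47
tcp_pos: [0.4364, 0.1327, 0.076]
tool_rot: [-0.0, 0.869, 0.495, 0.0]
ft_force: [0.9, 0.4, 0.6]
finger_gap: 0.0003
grasp_force: 0.0
```

Run:
```python
from h import *
plan(*goal('L',38.5,.0195),.075);plan(*goal('L',42.8,.0195),.075)
```

```text
roll -0.21 after roll: dx 0.0491 dy 0.0002 dz 0.001 |tilt z [ 0.  0. -1.] tcp [0.4364 0.1327 0.076 ] F [0.92 0.36 0.6 ] t 14.4667
roll 4.09 after roll: dx 0.0553 dy -0.0051 dz 0.001 |tilt z [ 0.  0. -1.] tcp [0.4364 0.1327 0.076 ] F [0.92 0.36 0.6 ] t 14.4667
```

Roll 4.1° first while clear, then dx 55 mm slowing at the end, and dy −5 mm.

Call:
play_rows(
  commands=[
    {"claw": 0, "dx": 0, "dy": -0.005, "dz": 0, "roll": 4.1},
    {"claw": 0, "dx": 0.01, "dy": 0, "dz": 0, "roll": 0},
    {"claw": 0, "dx": 0.01, "dy": 0, "dz": 0, "roll": 0},
    {"claw": 0, "dx": 0.01, "dy": 0, "dz": 0, "roll": 0},
    {"claw": 0, "dx": 0.008, "dy": 0, "dz": 0, "roll": 0},
    {"claw": 0, "dx": 0.005, "dy": 0, "dz": 0, "roll": 0},
    {"claw": 0, "dx": 0.003, "dy": 0, "dz": 0, "roll": 0},
    {"claw": 0, "dx": 0.003, "dy": 0, "dz": 0, "roll": 0},
    {"claw": 0, "dx": 0.002, "dy": 0, "dz": 0, "roll": 0},
    {"claw": 0, "dx": 0.002, "dy": 0, "dz": 0, "roll": 0},
    {"claw": 0, "dx": 0.001, "dy": 0, "dz": 0, "roll": 0},
    {"claw": 0, "dx": 0.001, "dy": 0, "dz": 0, "roll": 0},
    {"claw": 0, "dx": 0, "dy": 0, "dz": 0, "roll": 0},
    {"claw": 0, "dx": 0, "dy": 0, "dz": 0, "roll": 0},
  ],
)

```text
clock: 15.63
tcp_pos: [0.462, 0.1804, 0.076]
tool_rot: [-0.0, 0.886, 0.464, -0.001]
ft_force: [-2.9, -0.9, 1.7]
finger_gap: 0.0006
grasp_force: 1.5
```

Run:
```python
from h import *
plan(*goal('L',42.8,.0195),.075)
```

```text
roll -0.01 after roll: dx 0.0015 dy 0.001 dz 0.001 |tilt z [-2.1e-03 -2.0e-04 -1.0e+00] tcp [0.462  0.1804 0.076 ] F [-2.91 -0.92  1.74] t 15.6333
```

Call:
play_rows(
  commands=[
    {"claw": 0, "dx": -0.01, "dy": 0, "dz": 0, "roll": 0},
    {"claw": 0, "dx": -0.02, "dy": 0, "dz": 0, "roll": 0},
    {"claw": 0, "dx": -0.03, "dy": -0.02, "dz": 0, "roll": 0},
    {"claw": 0, "dx": -0.03, "dy": -0.03, "dz": -0.01, "roll": 0},
    {"claw": 0, "dx": 0, "dy": -0.02, "dz": -0.02, "roll": 0},
    {"claw": 0, "dx": 0, "dy": 0, "dz": -0.02, "roll": 0},
    {"claw": 0, "dx": 0, "dy": 0, "dz": 0, "roll": 0},
  ],
)

```text
clock: 16.22
tcp_pos: [0.357, 0.147, 0.1279]
tool_rot: [0.001, 0.886, 0.464, 0.003]
ft_force: [1.2, -0.9, 0.8]
finger_gap: 0.0005
grasp_force: 0.0
```

Run:
```python
from h import *
T=get_image('top');cv2.imwrite('pics/T5.png',T)
for th in(45,50,55): sleeve('L',T,(200,205,232,240),th)
sleeve('R',T,(270,190,302,208))
plan(*goal('L',42.8,.0195),.075)
cv2.imwrite('pics/c5.png',cv2.resize(T[170:270,150:370],None,fx=3,fy=3,interpolation=cv2.INTER_CUBIC))
```

```text
L [ 8 15 13 16 61] by spindle (np.float64(43.801048509706064), np.float64(0.08145030735620003)) by axis 45.39232101927504
L [ 8 15 13 16 76] by spindle (np.float64(43.47617463434052), np.float64(0.08250674842585673)) by axis 45.05782557528292
L [ 7 14 14 17 86] by spindle (np.float64(43.571325415639166), np.float64(0.08178435170753302)) by axis 46.02968862307078
R [10  7 19  6 74] by spindle (np.float64(89.74344708681667), np.float64(0.08092707054092357)) by axis 89.71398358824858
roll -0.0 after roll: dx 0.0883 dy 0.0674 dz 0.0521 |tilt z [ 7.e-03  9.e-04 -1.e+00] tcp [0.358  0.147  0.1271] F [-0.13 -0.39 -0.02] t 16.2667
```

View pics/c5.png

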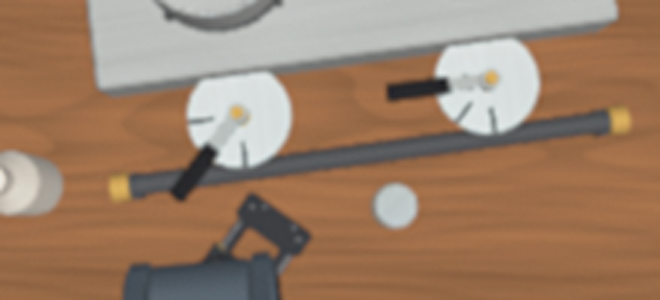

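The left lever hides its low mark and reads 43.6–45.4°. The right is shut, the arm is clear, and the loose items stand where they were.

```bash
python3 -c "
from cell import ticket
print(ticket.close_job())"
```

```text
the job is handed in; nothing more can be done
None
```

I handed the job in at about 16 s of the 58 s: the kettle's (right) cock is fully shut, measuring about 90°, and the saucepan's (left) cock is at the low mark, measuring about 44–45°; the kettle, saucepan, bottle, cups and jar were not touched.

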